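# Change the purge gas over at the bench valves

### The arm

A 6-joint arm with a two-finger parallel gripper is mounted at the origin on the work surface. World frame = base frame: x ahead of the robot, y to its left, z up, the work surface at z = 0. Lengths are in mm, angles in rad, forces in N, time in s.
With the tool pointing down it reaches from about 350 to 875 mm from the base axis. Payload 4.2 kg.
Tool frame: the origin (TCP) lies midway between the tips of the shut fingers; the grasp point (between the pads) lies 19 mm behind it (arm.tcp_to_grasp is the distance from the TCP to the grasp point, in mm); z points along the fingers, y is the line along which they close (so a half turn about z gives the same grasp; the last joint's range is limited). The gripper opens to 85 mm and grips with 20 to 120 N. Pads are 22 mm wide; open, the fingers measure 114 mm over their backs; the gripper's body (76 mm by 85 mm) begins 54 mm behind the grasp point. The pads swing forward as they close: fully open they stand 13 mm farther back than shut.
Start: joints at [-0.88, 0.385, 0.008, 0, -1.194, -0.259], TCP at [261.578, -567.605, 195.012] pointing down, gripper open.
Joint ranges: [-3.14, 3.14], [-1.21, 2.06], [-1.07, 1.41], [-3.16, 2.05], [-2.99, -0.16], [-3.1, 3.1]. Speed limits (rad/s): [2.79, 2.79, 3.14, 3.14, 3.14, 3.14].

### API

Orientations are given as a unit quaternion [x, y, z, w].
In Python, from bench import arm gives the robot as it stands.
- The arm moves only by the tool arm_command, never from a script. Its argument "rows" is a list of rows, each a list of 2 entries, a list of its own where there are three numbers: the shift along the tool's x, y, z as a fraction of full scale, then the turn, a rotation vector about the tool's x, y, z as a fraction of full scale. In form: [[[x, y, z], [wx, wy, wz]], ...]. A call has 1 to 5 rows; each row is the pose to reach, as a shift and turn from the pose commanded when the call began, along the tool's axes at that moment, turning the shorter way round; what a row does not reach only later rows make up. Full scale, the value 1, is 0.25 m for a shift and 180 degrees for a turn. A row lasts 1/10 s, in which the tool goes at most 50 mm and 8.59 degrees, less where a joint would pass 70% of its speed; a pose out of reach is approached as far as the arm can. A call with a number of a shift or a turn outside -1 to 1 is refused whole. A call with a gripper value outside its range is refused whole. "grip" is the opening, from 0 (shut) to 1 (fully open), set as the call begins (left out, the last holds). The fingers move at their own pace and stop on an object; the grip force is fixed at half the most. Time passes only in rows, so rows that repeat a pose let the fingers close. It gives the time, the measured TCP pose, the force, the opening and the grip force at its end, in the units of the state.
- arm.read_state(): the state, without advancing time (a new reading comes with each control period).
- arm.get_image(name): name is "side" or "top"; returns (picture, depth): 400x640x3 uint8, blue, green, red; 400x640 float32, mm along the optical axis (not along the pixel's ray), 0 where there is no reading.
- arm.camera_info(name): a dict with "fx", "fy", "cx", "cy" (pixels), "k1" (the pictures are not rectified: a ray, as slopes to the right and down, at radius r is drawn at 1 + k1 r^2 times it, then the intrinsics apply), "extrinsics" (4x4, takes a point from camera to world coordinates). Camera axes: x right, y down, z forward; pixel columns grow to the right and rows downward; lengths in mm; the calibration is good to about 2 mm. A picture is of the moment at which its call begins. camera_info takes no time and is no camera call.
- arm.job_done(): hands the job in; it is judged then, once.
Trained networks look in the newest picture that a camera, given by its name, has taken for a name from the list of things; names that differ only in an ending like _2 or _b are one class to them, and where a whole thing is asked for, a point or a joint stands for the part that bears it (a point fixed in the world has none). Each returns a list of dicts, best first, with "score" (0 to 1); they miss things now and then, are a little off and sometimes report something else, mostly with a low value. They report only what shows in the picture. A call takes as long as a camera call.
- arm.spot_in(camera, query): "position" ([column, row] in pixels, amid what is visible of it).
The state is a dict: "clock": time; "joints": joint angles; "joint_vel": joint speeds; "joint_efforts": joint torques, N m; "position": TCP position; "ee_rot": TCP orientation; "contact_force": force on the tool from outside, world axes, zero at the start; "wrist_torque": the same for the moment, N m; "gripper_width": finger opening in mm; "grasp_force": force on a finger pad.
Only numpy, scipy, OpenCV 4.12 (cv2) and the standard library are available. Lean on these libraries where they do the work, as an engineer would, in place of code of your own. Each camera call takes 0.05 s, during which the arm holds its last target. There are 200 camera calls.

### The job

Change the analyser's purge gas over: shut the red-handled ball valve, which now stands open, and then open the blue-handled one, each by a quarter turn right up to its stop. A handle in line with its pipe is open, a handle across its pipe is shut. The two must not be open at the same time, and the yellow-handled valve stays shut.

Things in the scene. Friction and masses are not known exactly. Their poses are not given: they have to be found in the camera images.
- valve_red: red-handled brass ball valve, fixed to the bench on a 190 x 70 mm plate. Origin: bench surface below the handle's pivot, z up. Copper pipe along x, hose nozzle at -x; housing's top 79 mm high. Level lever handle, centre line 112 mm high, its red sleeve 18 mm wide, 16 mm tall, from 40 to 115 mm from the pivot; free air under it down to pipe or plate. Top of valve 124 mm.
- handle_red (a joint): red valve's handle, starts open: rad, 0 to 1.571, hard stops at both ends. 0 shut: handle across the pipe, to the valve's +y; 1.571 open: in line with the pipe, to the valve's -x, above the nozzle. Grows anticlockwise from above, pivot is the valve's origin. Friction 0.25 N m (3 N at 80 mm), no spring, stays where left.
- valve_blue: blue-handled brass ball valve, fixed to the bench on a 190 x 70 mm plate. Origin: bench surface below the handle's pivot, z up. Copper pipe along x, hose nozzle at -x; housing's top 79 mm high. Level lever handle, centre line 112 mm high, its blue sleeve 18 mm wide, 16 mm tall, from 40 to 115 mm from the pivot; free air under it down to pipe or plate. Top of valve 124 mm.
- handle_blue (a joint): blue valve's handle, starts shut: rad, 0 to 1.571, hard stops at both ends. 0 shut: handle across the pipe, to the valve's +y; 1.571 open: in line with the pipe, to the valve's -x, above the nozzle. Grows anticlockwise from above, pivot is the valve's origin. Friction 0.25 N m (3 N at 80 mm), no spring, stays where left.
- valve_yellow: yellow-handled ball valve, a bystander built just like the other two, some 0.2 to 0.6 m from each of them; same size, origin and axes.
- handle_yellow (a joint): handle of the yellow-handled valve. Same joint values: rad, 0 shut (across its pipe), 1.571 open. Starts shut and must stay so.

How it is judged:
By the outcome, as a careful person would: the job done as asked, in the order asked, and still so for the second after the job is handed in, with the robot touching nothing.
It also fails if it takes over 48 s, if anything falls off the work surface, if the arm or the gripper's body presses on something with over 40 N, if the wrist force passes 120 N, or if a joint passes its speed limit or range.

## Working session

There is one attempt and no reset: what is moved stays moved. The work goes in short steps, Python scripts to look and compute and a tool call to move; the robot and the scene stay as the last step left them, time stands still between calls to the robot, and variables do not carry over. Pictures are saved under pics/ and viewed, at most 10 in all, crops included, and the job is handed in when it is done.

Besides the shell and the picture viewer there is one more tool, called after "Request:" as name(argument=value, ...), one argument or row to a line, values as JSON. arm_command: Moves the arm, as the interface text tells. Shift numbers are shares of 0.25 m and turn numbers shares of 180 degrees, none past 1 either way. Its arguments: {"type":"object","properties":{"rows":{"type":"array","items":{"type":"array"}},"grip":{"type":"number"}},"required":["rows"]}

```bash
mkdir -p pics
cat > h.py <<'E'
import numpy as np, cv2
from bench import arm
def world(cam,uv,depth=None,z=None):
    i=arm.camera_info(cam);T=np.array(i["extrinsics"])
    K=np.array([[i["fx"],0,i["cx"]],[0,i["fy"],i["cy"]],[0,0,1.]])
    p=cv2.undistortPoints(np.array(uv,float).reshape(-1,1,2),K,np.array([i["k1"],0,0,0.]))[:,0]
    r=np.c_[p,np.ones(len(p))]
    if depth is not None: return (r*np.reshape(depth,(-1,1)))@T[:3,:3].T+T[:3,3]
    w=r@T[:3,:3].T
    return T[:3,3]+w*((z-T[2,3])/w[:,2:])
E
python3 - <<'E'
from h import *
for c in("side","top"):
    im,d=arm.get_image(c);cv2.imwrite(f"pics/{c}0.png",im);np.save(f"{c}.npy",d)
    for q in("valve_red","valve_blue","valve_yellow","handle_red","handle_blue","handle_yellow"):
        print(c,q,[(np.round(s["position"]),round(s["score"],2)) for s in arm.spot_in(c,q)[:2]])
im,d=arm.get_image("top")
hsv=cv2.cvtColor(im,cv2.COLOR_BGR2HSV);h,s,_=cv2.split(hsv)
vv,uu=np.mgrid[:400,:640]
P=world("top",np.c_[uu.ravel(),vv.ravel()],d.ravel())
for n,m in(("red",(h<6)|(h>174)),("blue",(h>100)&(h<125)),("yellow",(h>22)&(h<34))):
    k=(m&(s>140)).ravel()&(d.ravel()>0)&(P[:,2]>100)&(P[:,2]<130)
    if k.sum()<20: print(n,k.sum());continue
    q=P[k];c,sz,a=cv2.minAreaRect(q[:,:2].astype(np.float32))
    print(n,k.sum(),np.round(np.median(q,0)),np.round(c),np.round(sz),round(a,1))
E
```

```text
side valve_red [(array([384., 162.]), 0.84)]
side valve_blue [(array([310., 211.]), 0.91)]
side valve_yellow [(array([260., 313.]), 0.56), (array([406., 137.]), 0.22)]
side handle_red [(array([409., 137.]), 0.89)]
side handle_blue [(array([299., 193.]), 0.86)]
side handle_yellow [(array([230., 300.]), 0.86)]
top valve_red [(array([461., 221.]), 0.58), (array([310., 179.]), 0.37)]
top valve_blue [(array([309., 181.]), 0.57)]
top valve_yellow [(array([159., 216.]), 0.84)]
top handle_red [(array([478., 232.]), 0.67)]
top handle_blue [(array([282., 172.]), 0.7)]
top handle_yellow [(array([119., 210.]), 0.93)]
red 505 [ 441. -289.  120.] [ 441. -291.] [73. 19.] 9.3
blue 421 [603.  68. 120.] [604.  69.] [17. 73.] 3.2
yellow 442 [570. 352. 120.] [571. 353.] [73. 18.] 76.3
```

View pics/top0.png

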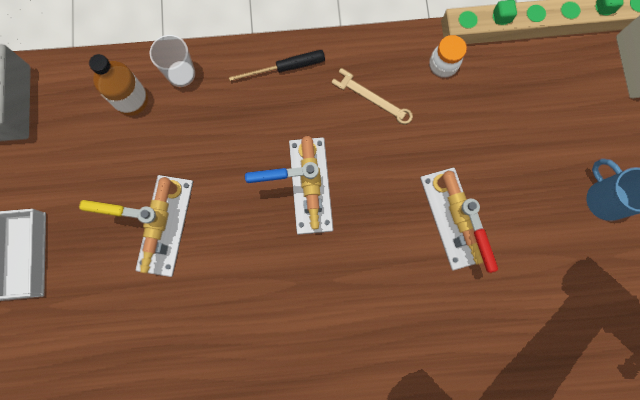

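View pics/side0.png

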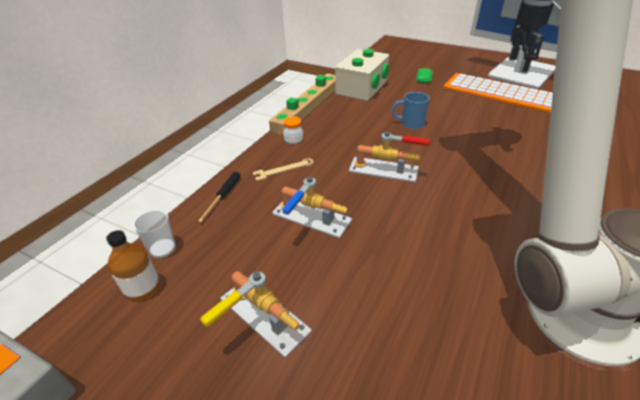

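The top view shows the red handle in line with its pipe (pivot at about (471,207), sleeve centre (485,252)). Blue is across its pipe (pivot (310,170), sleeve (266,176)), and so is yellow (pivot (148,215)). The network's spots and the colour masks agree, and the sleeves measure 73 x 18 mm at z 120, as specified.

```bash
cat >> h.py <<'E'
from scipy.spatial.transform import Rotation as R
PIV={"red":(517.5,-278.5),"blue":(608.3,-8.3)}
def plan(targets):
    "targets: list of (x,y,z,yaw deg of tool x axis, tool down); prints rows from the measured pose"
    s=arm.read_state();p=np.array(s["position"]);r=R.from_quat(s["ee_rot"])
    for x,y,z,a in targets:
        q=R.from_euler("ZX",[a,180],degrees=True)
        print(np.round(r.inv().apply(np.array([x,y,z])-p)/250,3).tolist(),np.round((r.inv()*q).as_rotvec()/np.pi,4).tolist())
def polar(v,rad,ang,off):
    "point at radius rad along handle angle ang, shifted off along +tangent (anticlockwise)"
    c=np.deg2rad(ang);u=np.array([np.cos(c),np.sin(c)]);t=np.array([-u[1],u[0]])
    return np.array(PIV[v])+rad*u+off*t
E
python3 - <<'E'
from h import *
s=arm.read_state();m=R.from_quat(s["ee_rot"]).as_matrix()
print(np.round(m,3),s["clock"],np.round(s["position"]),s["gripper_width"])
print(world("top",[[471,207],[310,170]],z=122).round())
# start beside red: tool yaw = handle angle (x along the handle)
for a in (9.3,99.3,-80.7,189.3):
    print(a); x,y=polar("red",78,189.3,45); plan([(x,y,195,a),(x,y,97,a)])
E
```

```text
[[-0.908 -0.419  0.   ]
 [-0.419  0.908 -0.   ]
 [-0.    -0.    -1.   ]] 0.75 [ 262. -568.  195.] 85.50456447062614
[[ 516. -275.  122.]
 [ 605.   -8.  122.]]
9.3
[-1.065, 0.531, 0.0] [-0.0, -0.0, -0.9142]
[-1.065, 0.531, 0.392] [-0.0, -0.0, -0.9142]
99.3
[-1.065, 0.531, 0.0] [-0.0, 0.0, 0.5858]
[-1.065, 0.531, 0.392] [-0.0, 0.0, 0.5858]
-80.7
[-1.065, 0.531, 0.0] [-0.0, -0.0, -0.4142]
[-1.065, 0.531, 0.392] [-0.0, -0.0, -0.4142]
189.3
[-1.065, 0.531, 0.0] [-0.0, 0.0, 0.0858]
[-1.065, 0.531, 0.392] [-0.0, 0.0, 0.0858]
```

Request:
arm_command(
  rows=[
    [[-0.2,0.1,0],[0,0,0.02]],
    [[-0.38,0.19,0],[0,0,0.04]],
    [[-0.56,0.28,0],[0,0,0.06]],
    [[-0.74,0.37,0],[0,0,0.08]],
    [[-0.92,0.46,0],[0,0,0.086]],
  ],
  grip=0,
)

```text
clock: 1.25
position: [418.9, -370.9, 195.3]
ee_rot: [-0.08, 0.997, -0.0, 0.0]
contact_force: [1.0, -1.3, 1.1]
gripper_width: 12.3
grasp_force: 0.0
```

Run:
```python
from h import *
x,y=polar("red",78,189.3,45); plan([(x,y,195,189.3),(x,y,97,189.3)])
print(arm.read_state()["gripper_width"])
```

```text
[-0.137, 0.121, 0.001] [-0.0002, 0.0002, -0.0008]
[-0.137, 0.121, 0.393] [-0.0002, 0.0002, -0.0008]
12.277855789549939
```

Request:
arm_command(
  rows=[
    [[-0.12,0.107,0],[0,0,0]],
    [[-0.12,0.107,0.15],[0,0,0]],
    [[-0.12,0.107,0.3],[0,0,0]],
    [[-0.12,0.107,0.39],[0,0,0]],
    [[-0.12,0.107,0.39],[0,0,0]],
  ],
)

```text
clock: 1.75
position: [440.8, -339.8, 94.1]
ee_rot: [-0.081, 0.997, 0.002, -0.003]
contact_force: [-0.1, -1.0, 0.4]
gripper_width: -0.1
grasp_force: 0.0
```

Run:
```python
from h import *
im,d=arm.get_image("top");cv2.imwrite("pics/top1.png",cv2.resize(im[130:330,340:600],None,fx=3,fy=3))
print(arm.read_state()["position"],arm.read_state()["contact_force"],arm.read_state()["gripper_width"])
plan([(*polar("red",78,189.3-k,22),97,189.3-k) for k in (0,8,16,24,32)])
```

```text
[ 442.46442687 -340.99568079   96.52742696] [ 0.75281102 -1.24557237  1.00010094] 0.2890065775245373
[-0.025, 0.11, -0.002] [0.0004, -0.0009, -0.0001]
[-0.015, 0.154, -0.002] [0.0004, -0.0009, 0.0443]
[-0.012, 0.2, -0.002] [0.0003, -0.001, 0.0888]
[-0.016, 0.245, -0.002] [0.0002, -0.001, 0.1332]
[-0.025, 0.289, -0.002] [0.0002, -0.001, 0.1777]
```

View pics/top1.png

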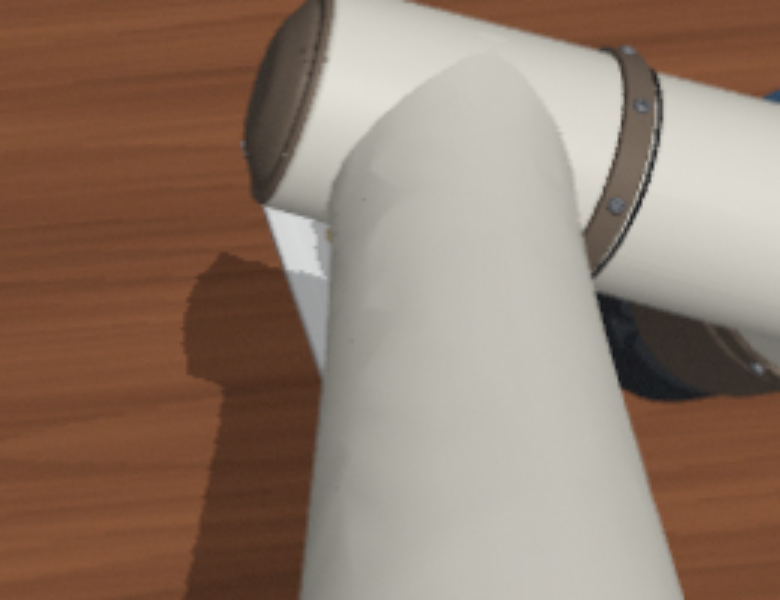

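The arm hides the red valve in the top view, so I'll go by force and the side view from here.

Request:
arm_command(
  rows=[
    [[-0.025,0.08,0],[0,0,0]],
    [[-0.025,0.11,0],[0,0,0]],
    [[-0.015,0.155,0],[0,0,0.044]],
    [[-0.012,0.2,0],[0,0,0.089]],
    [[-0.016,0.245,0],[0,0,0.133]],
  ],
)

```text
clock: 2.3
position: [437.9, -280.3, 99.3]
ee_rot: [0.131, 0.991, -0.0, 0.002]
contact_force: [0.2, -0.4, 0.3]
gripper_width: 0.1
grasp_force: 0.0
```

Run:
```python
from h import *
print(np.round(arm.read_state()["position"],1),arm.read_state()["contact_force"])
im,d=arm.get_image("side");cv2.imwrite("pics/side1.png",cv2.resize(im[80:220,300:480],None,fx=4,fy=4))
plan([(*polar("red",78,189.3-k,20),97,189.3-k) for k in (24,32,40,48,56,64)])
```

```text
[ 437.9 -280.3   99.3] [ 0.2464956  -0.44414132  0.30068951]
[0.003, 0.004, 0.009] [0.0001, 0.0009, -0.0026]
[0.012, 0.048, 0.009] [0.0001, 0.0009, 0.0418]
[0.014, 0.093, 0.009] [0.0002, 0.0008, 0.0863]
[0.01, 0.137, 0.009] [0.0002, 0.0008, 0.1307]
[-0.0, 0.181, 0.009] [0.0003, 0.0008, 0.1752]
[-0.016, 0.223, 0.009] [0.0004, 0.0008, 0.2196]
```

View pics/side1.png

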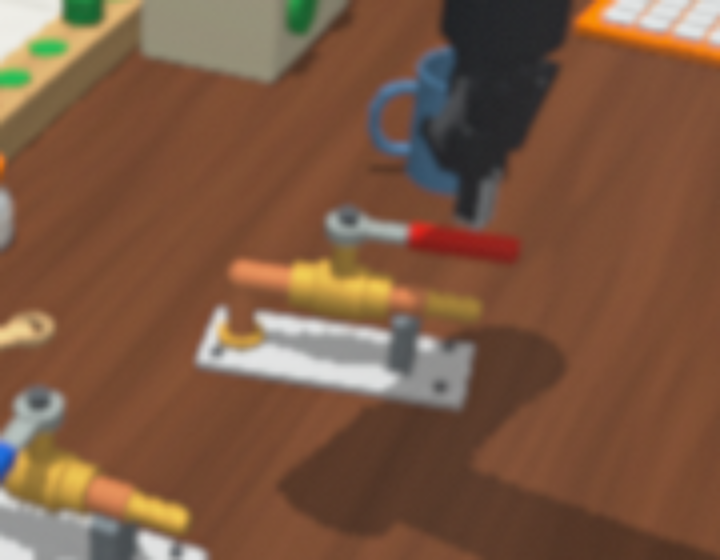

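The handle has swung off the pipe line towards the camera (sleeve now at about (416,140) in the full side view), with the fingertip behind it. I'll keep going.

Request:
arm_command(
  rows=[
    [[0.012,0.048,0.008],[0,0,0.042]],
    [[0.014,0.093,0.008],[0,0,0.086]],
    [[0.01,0.137,0.008],[0,0,0.131]],
    [[0,0.181,0.008],[0,0,0.175]],
    [[-0.016,0.223,0.008],[0,0,0.22]],
  ],
)

```text
clock: 2.85
position: [456.2, -227.4, 97.0]
ee_rot: [0.457, 0.889, 0.0, 0.001]
contact_force: [-0.0, -0.9, 0.1]
gripper_width: 0.3
grasp_force: 0.0
```

Run:
```python
from h import *
print(np.round(arm.read_state()["position"],1),arm.read_state()["contact_force"])
plan([(*polar("red",78,189.3-k,18),97,189.3-k) for k in (64,70,76,82,88,92)])
```

```text
[ 456.2 -227.4   97. ] [-0.0163016  -0.85840851  0.1186394 ]
[0.004, 0.01, -0.0] [0.0005, 0.0007, 0.0014]
[0.009, 0.043, 0.0] [0.0006, 0.0007, 0.0348]
[0.011, 0.076, 0.0] [0.0006, 0.0006, 0.0681]
[0.01, 0.11, 0.0] [0.0006, 0.0006, 0.1014]
[0.005, 0.143, 0.0] [0.0007, 0.0006, 0.1348]
[0.0, 0.165, 0.0] [0.0007, 0.0005, 0.157]
```

Request:
arm_command(
  rows=[
    [[0.009,0.043,0],[0,0,0.035]],
    [[0.011,0.076,0],[0,0,0.068]],
    [[0.01,0.11,0],[0,0,0.1]],
    [[0.005,0.143,0],[0,0,0.135]],
    [[0.005,0.143,0],[0,0,0.135]],
  ],
)

```text
clock: 3.35
position: [485.2, -205.6, 96.8]
ee_rot: [0.632, 0.775, 0.001, 0.001]
contact_force: [-0.3, -0.0, 0.8]
gripper_width: -0.1
grasp_force: 0.0
```

Run:
```python
from h import *
print(np.round(arm.read_state()["position"],1),arm.read_state()["contact_force"])
im,d=arm.get_image("side");cv2.imwrite("pics/side2.png",cv2.resize(im[80:220,300:480],None,fx=4,fy=4))
plan([(*polar("red",78,101.3,o),97,101.3) for o in (18,15,12,9,6)])
```

```text
[ 485.2 -205.6   96.8] [-0.26121708 -0.02789994  0.77903245]
[0.0, 0.001, -0.002] [0.0006, 0.0003, 0.002]
[0.0, 0.013, -0.002] [0.0006, 0.0003, 0.002]
[0.0, 0.025, -0.002] [0.0006, 0.0003, 0.002]
[0.0, 0.037, -0.002] [0.0006, 0.0003, 0.002]
[-0.0, 0.049, -0.002] [0.0006, 0.0003, 0.002]
```

View pics/side2.png

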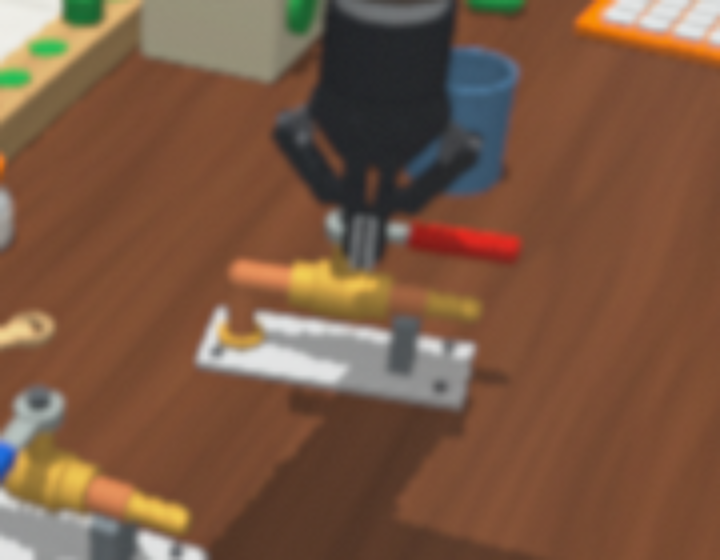

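The red handle hasn't moved: the sleeve is still at crop (408..520, 242), and the finger now stands in front of the valve at crop (365,262). Either the measured points or the tool position must be off, so I'll check both against the two cameras.

Run:
```python
from h import *
def proj(cam,p):
    i=arm.camera_info(cam);T=np.linalg.inv(np.array(i["extrinsics"]))
    K=np.array([[i["fx"],0,i["cx"]],[0,i["fy"],i["cy"]],[0,0,1.]])
    q=np.array([p],float).reshape(-1,3)@T[:3,:3].T+T[:3,3]
    return cv2.projectPoints(q,np.zeros(3),np.zeros(3),K,np.array([i["k1"],0,0,0,0.]))[0][:,0].round(1).tolist(),q[:,2].round()
print("tip now",proj("side",[485,-206,97]),"tip then",proj("side",[438,-280,99]))
print("red sleeve",proj("side",[441,-291,112]),"red pivot",proj("side",[517,-278,122]))
im,d=arm.get_image("side")
vv,uu=np.mgrid[:400,:640];P=world("side",np.c_[uu.ravel(),vv.ravel()],d.ravel())
h,s,_=cv2.split(cv2.cvtColor(im,cv2.COLOR_BGR2HSV))
for n,m in(("red",(h<6)|(h>174)),("blue",(h>100)&(h<125)),("yellow",(h>22)&(h<34))):
    k=(m&(s>140)).ravel()&(P[:,2]>90)&(P[:,2]<140)&(d.ravel()>0)
    print(n,k.sum(),np.median(P[k],0).round(),np.percentile(P[k],[5,95],axis=0).round().tolist(),np.c_[uu.ravel(),vv.ravel()][k].mean(0).round())
print("depth tip",[d[v,u] for u,v in((391,143),(390,138),(391,140))])
print(world("side",[[391,143],[390,138]],[d[143,391],d[138,390]]).round())
```

```text
tip now ([[389.1, 158.0]], array([1007.])) tip then ([[415.6, 147.6]], array([1039.]))
red sleeve ([[416.4, 141.2]], array([1039.])) red pivot ([[388.1, 133.8]], array([1051.]))
red 191 [ 442. -285.  119.] [[412.0, -296.0, 109.0], [473.0, -278.0, 123.0]] [416. 140.]
blue 180 [603.  77. 121.] [[598.0, 43.0, 115.0], [611.0, 106.0, 123.0]] [293. 202.]
yellow 485 [571. 360. 119.] [[560.0, 326.0, 113.0], [584.0, 388.0, 122.0]] [220. 308.]
depth tip [np.float32(963.9713), np.float32(957.9972), np.float32(962.9788)]
[[ 481. -195.  150.]
 [ 485. -196.  162.]]
```

Run:
```python
from h import *
im,d=arm.get_image("side")
for v in range(128,160,2): print(v,[(round(float(d[v,u])),im[v,u].tolist()) for u in (386,391,396)],world("side",[[391,v]],[d[v,391]]).round()[0])
s=arm.read_state();print({k:np.round(x,3) for k,x in s.items()})
cv2.imwrite("pics/side3.png",cv2.resize(im[70:170,340:440],None,fx=6,fy=6,interpolation=cv2.INTER_NEAREST))
```

```text
128 [(943, [42, 38, 37]), (954, [45, 45, 56]), (933, [41, 38, 36])] [ 489. -208.  183.]
130 [(948, [42, 40, 38]), (954, [42, 43, 51]), (939, [42, 39, 36])] [ 487. -205.  180.]
132 [(947, [58, 56, 55]), (954, [41, 39, 38]), (942, [41, 38, 36])] [ 486. -203.  176.]
134 [(955, [65, 62, 60]), (952, [76, 74, 72]), (947, [42, 39, 39])] [ 484. -198.  173.]
136 [(964, [94, 95, 91]), (955, [88, 86, 84]), (956, [55, 54, 53])] [ 483. -197.  168.]
138 [(965, [91, 92, 87]), (954, [86, 83, 82]), (959, [61, 60, 57])] [ 482. -194.  165.]
140 [(969, [65, 66, 65]), (961, [82, 82, 80]), (962, [49, 49, 56])] [ 482. -197.  157.]
142 [(971, [46, 57, 65]), (966, [88, 87, 84]), (963, [45, 52, 72])] [ 482. -198.  151.]
144 [(978, [49, 77, 95]), (968, [92, 90, 88]), (1233, [46, 60, 90])] [ 481. -196.  146.]
146 [(1065, [53, 104, 131]), (970, [95, 95, 95]), (1220, [50, 74, 118])] [ 480. -196.  141.]
148 [(1075, [52, 113, 143]), (1075, [72, 123, 151]), (1215, [52, 96, 135])] [ 505. -279.   79.]
150 [(1075, [73, 172, 220]), (1074, [74, 178, 225]), (1072, [57, 129, 165])] [ 503. -275.   76.]
152 [(1071, [77, 180,
[... 204 characters left out ...]
073, [50, 109, 137]), (1073, [53, 104, 139])] [ 498. -264.   64.]
158 [(1084, [44, 96, 124]), (1083, [46, 96, 123]), (1084, [49, 90, 124])] [ 499. -269.   54.]
{'clock': np.float64(3.5), 'joints': array([-0.093,  0.314, -0.374,  0.   , -0.882, -2.846]), 'joint_vel': array([-0.001,  0.002, -0.008, -0.003,  0.002, -0.016]), 'joint_efforts': array([ 1.1900e-01, -3.2354e+01,  1.5818e+01,  3.5050e+00,  1.1000e-02,
        1.2000e-02]), 'position': array([ 483.552, -205.695,   96.083]), 'ee_rot': array([0.632, 0.775, 0.   , 0.   ]), 'contact_force': array([ 0.185, -0.6  , -0.297]), 'wrist_torque': array([-0.024, -0.003, -0.019]), 'grasp_force': np.float64(0.0), 'gripper_width': np.float64(-0.037)}
```

View pics/side3.png

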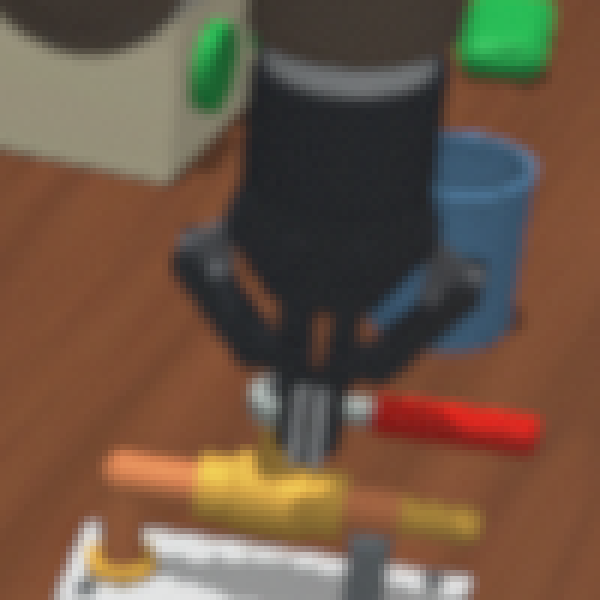

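The fingertip that the side camera sees is at about (480,-196,139). In x and y that matches the reported TCP, but it is about 41 mm higher than the reported z of 96. So the finger passed over the 124 mm valve. The first side picture shows the same shift (12 px), so it's constant. I'll command z about 41 mm lower, go back to the -y side and check the height before pushing.

Run:
```python
from h import *
plan([(*p,105,a) for p,a in (((470,-250),139.3),((450,-300),159.3),(polar("red",78,189.3,45),189.3))])
```

```text
[-0.163, -0.089, -0.036] [0.0002, 0.0002, -0.2096]
[-0.343, -0.207, -0.036] [0.0002, 0.0002, -0.3207]
[-0.48, -0.244, -0.036] [0.0001, 0.0003, -0.4874]
```

Request:
arm_command(
  rows=[
    [[0,0,-0.036],[0,0,-0.045]],
    [[-0.08,-0.045,-0.036],[0,0,-0.09]],
    [[-0.16,-0.09,-0.036],[0,0,-0.135]],
    [[-0.25,-0.15,-0.036],[0,0,-0.18]],
    [[-0.34,-0.2,-0.036],[0,0,-0.225]],
  ],
)

```text
clock: 4.0
position: [450.5, -299.6, 104.9]
ee_rot: [0.322, 0.947, -0.0, 0.0]
contact_force: [-0.3, 0.3, 0.6]
gripper_width: -0.1
grasp_force: 0.0
```

Run:
```python
from h import *
plan([(*p,105,a) for p,a in ((polar("red",78,189.3,45),189.3),)])
```

```text
[-0.079, -0.12, -0.0] [-0.0, 0.0001, -0.2606]
```

Request:
arm_command(
  rows=[
    [[-0.079,-0.12,0],[0,0,-0.047]],
    [[-0.079,-0.12,0],[0,0,-0.094]],
    [[-0.079,-0.12,0],[0,0,-0.141]],
    [[-0.079,-0.12,0.09],[0,0,-0.188]],
    [[-0.079,-0.12,0.19],[0,0,-0.235]],
  ],
)

```text
clock: 4.5
position: [448.9, -335.3, 57.8]
ee_rot: [-0.041, 0.999, -0.001, 0.002]
contact_force: [0.1, -0.5, -0.1]
gripper_width: 0.2
grasp_force: 0.0
```

Request:
arm_command(
  rows=[
    [[0,0,0],[0,0,-0.025]],
    [[0,0,0],[0,0,-0.025]],
  ],
)

```text
clock: 4.7
position: [447.6, -334.6, 56.5]
ee_rot: [-0.077, 0.997, 0.0, -0.001]
contact_force: [0.3, 0.6, 0.1]
gripper_width: -0.2
grasp_force: 0.0
```

Run:
```python
from h import *
print(np.round(arm.read_state()["position"],1))
im,d=arm.get_image("side");cv2.imwrite("pics/side4.png",cv2.resize(im[80:220,300:480],None,fx=4,fy=4))
plan([(*polar("red",78,189.3-k,20),57,189.3-k) for k in (0,8,16,24,32)])
```

```text
[ 447.6 -334.6   56.5]
[0.003, 0.097, 0.001] [-0.0001, -0.0, -0.0034]
[0.012, 0.141, 0.001] [-0.0001, 0.0, 0.0411]
[0.014, 0.186, 0.001] [-0.0001, 0.0, 0.0855]
[0.01, 0.231, 0.001] [-0.0001, 0.0, 0.13]
[0.0, 0.275, 0.001] [-0.0001, 0.0, 0.1744]
```

View pics/side4.png

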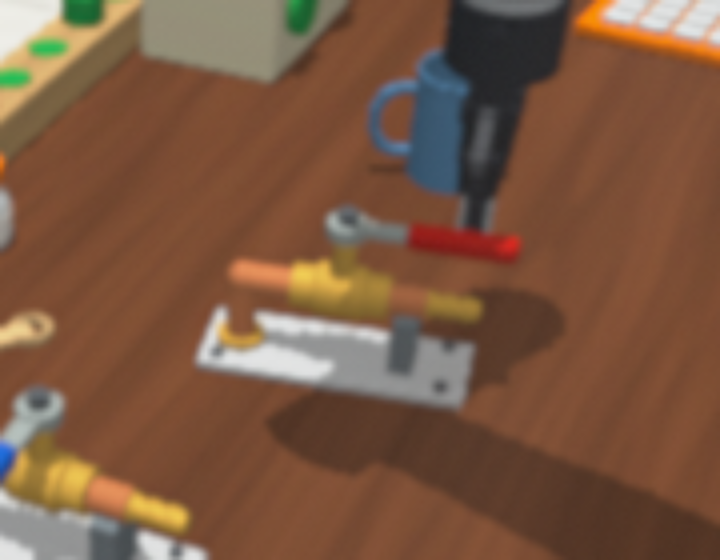

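The finger now stands behind the red sleeve, meeting it at crop (475,230) with its tip hidden below the handle's top. Now I'll push.

Request:
arm_command(
  rows=[
    [[0.003,0.06,0],[0,0,0]],
    [[0.003,0.097,0],[0,0,0]],
    [[0.012,0.141,0],[0,0,0.041]],
    [[0.014,0.186,0],[0,0,0.085]],
    [[0.01,0.231,0],[0,0,0.13]],
  ],
)

```text
clock: 5.25
position: [436.3, -277.3, 57.6]
ee_rot: [0.131, 0.991, -0.0, -0.0]
contact_force: [-1.4, -3.4, 0.7]
gripper_width: -0.0
grasp_force: 2.0
```

Run:
```python
from h import *
print(np.round(arm.read_state()["position"],1))
im,d=arm.get_image("side")
vv,uu=np.mgrid[:400,:640];P=world("side",np.c_[uu.ravel(),vv.ravel()],d.ravel())
h,s,_=cv2.split(cv2.cvtColor(im,cv2.COLOR_BGR2HSV))
k=(((h<6)|(h>174))&(s>140)).ravel()&(P[:,2]>90)&(P[:,2]<140)&(d.ravel()>0)
print(k.sum(),np.median(P[k],0).round())
plan([(*polar("red",78,189.3-k,20),57,189.3-k) for k in (24,32,40,48,56,64)])
```

```text
[ 436.3 -277.3   57.6]
186 [ 444. -250.  119.]
[-0.004, -0.007, 0.003] [-0.0, 0.0001, -0.0027]
[0.004, 0.037, 0.002] [-0.0, 0.0001, 0.0417]
[0.006, 0.082, 0.002] [-0.0, 0.0001, 0.0862]
[0.002, 0.126, 0.002] [-0.0, 0.0001, 0.1306]
[-0.008, 0.17, 0.002] [-0.0, 0.0001, 0.1751]
[-0.024, 0.212, 0.002] [0.0, 0.0001, 0.2195]
```

The handle moved 35 mm in +y with a 3.4 N push, so I'll continue.

Request:
arm_command(
  rows=[
    [[0.004,0.037,0],[0,0,0.042]],
    [[0.006,0.082,0],[0,0,0.086]],
    [[0.002,0.126,0],[0,0,0.13]],
    [[-0.008,0.17,0],[0,0,0.175]],
    [[-0.024,0.212,0],[0,0,0.219]],
  ],
)

```text
clock: 5.8
position: [453.4, -226.9, 56.9]
ee_rot: [0.456, 0.89, -0.001, -0.003]
contact_force: [-3.9, -1.0, 1.2]
gripper_width: 0.1
grasp_force: 2.1
```

Run:
```python
from h import *
print(np.round(arm.read_state()["position"],1))
plan([(*polar("red",78,189.3-k,20),57,189.3-k) for k in (64,70,76,82,86)])
```

```text
[ 453.4 -226.9   56.9]
[-0.005, 0.01, -0.0] [-0.0012, -0.0013, 0.0022]
[0.002, 0.043, -0.0] [-0.0013, -0.0012, 0.0356]
[0.005, 0.077, -0.001] [-0.0013, -0.0011, 0.0689]
[0.004, 0.11, -0.001] [-0.0014, -0.0011, 0.1022]
[0.002, 0.133, -0.001] [-0.0014, -0.001, 0.1245]
```

Request:
arm_command(
  rows=[
    [[0.002,0.043,0],[0,0,0.035]],
    [[0.005,0.077,0],[0,0,0.068]],
    [[0.004,0.11,0],[0,0,0.1]],
    [[0.002,0.133,0],[0,0,0.115]],
    [[0.002,0.133,0],[0,0,0.115]],
  ],
)

```text
clock: 6.3
position: [481.3, -206.9, 56.6]
ee_rot: [0.606, 0.795, -0.001, -0.002]
contact_force: [-3.5, 0.7, 0.3]
gripper_width: 0.1
grasp_force: 1.5
```

```bash
cat >> h.py <<'E'
def handles(cam="side"):
    im,d=arm.get_image(cam)
    vv,uu=np.mgrid[:400,:640];P=world(cam,np.c_[uu.ravel(),vv.ravel()],d.ravel())
    h,s,_=cv2.split(cv2.cvtColor(im,cv2.COLOR_BGR2HSV))
    for n,m in(("red",(h<6)|(h>174)),("blue",(h>100)&(h<125)),("yellow",(h>22)&(h<34))):
        k=(m&(s>140)).ravel()&(P[:,2]>105)&(P[:,2]<130)&(d.ravel()>0)
        if k.sum()<30: print(n,k.sum());continue
        q=P[k]; x,y=np.median(q,0)[:2]; l=cv2.fitLine(q[:,:2].astype(np.float32),cv2.DIST_HUBER,0,.01,.01).ravel()
        print(cam,n,k.sum(),round(x),round(y),"line deg",round(np.degrees(np.arctan2(l[1],l[0]))%180,1),"bearing",round(np.degrees(np.arctan2(y-PIV[n][1],x-PIV[n][0]))%360,1) if n in PIV else "")
E
python3 - <<'E'
from h import *
print(np.round(arm.read_state()["position"],1))
plan([(*polar("red",78,189.3-k,20),57,189.3-86) for k in (88,90,93,96)])
handles()
E
```

```text
[ 481.3 -206.9   56.6]
[0.002, 0.006, -0.002] [-0.0011, -0.0006, 0.0114]
[0.004, 0.017, -0.002] [-0.0011, -0.0006, 0.0114]
[0.006, 0.034, -0.002] [-0.0011, -0.0006, 0.0114]
[0.007, 0.051, -0.002] [-0.0011, -0.0006, 0.0114]
side red 86 499 -185 line deg 100.0 bearing 101.5
side blue 181 603 77 line deg 90.9 bearing 93.5
side yellow 486 571 360 line deg 76.4 bearing
```

Request:
arm_command(
  rows=[
    [[0.003,0.01,0],[0,0,0.011]],
    [[0.004,0.02,0],[0,0,0.011]],
    [[0.004,0.025,0],[0,0,0.011]],
    [[0.004,0.025,0],[0,0,0.011]],
  ],
)

```text
clock: 6.75
position: [482.7, -205.9, 56.6]
ee_rot: [0.621, 0.784, -0.003, -0.005]
contact_force: [-11.5, -3.4, 5.9]
gripper_width: -0.3
grasp_force: 6.1
```

Request:
arm_command(
  rows=[
    [[0,0.012,0],[0,0,0]],
    [[0,0.012,0],[0,0,0]],
  ],
)

```text
clock: 6.95
position: [482.5, -205.8, 56.5]
ee_rot: [0.621, 0.784, -0.005, -0.007]
contact_force: [-16.6, -5.7, 9.9]
gripper_width: -0.3
grasp_force: 9.2
```

20 N with no movement: red is at its stop. I'll back away and up.

Request:
arm_command(
  rows=[
    [[0,-0.07,0],[0,0,0]],
    [[0,-0.15,0],[0,0,0]],
    [[0,-0.15,-0.15],[0,0,0]],
    [[0,-0.15,-0.3],[0,0,-0.03]],
    [[0,-0.15,-0.45],[0,0,-0.06]],
  ],
)

```text
clock: 7.45
position: [455.9, -213.6, 171.7]
ee_rot: [0.542, 0.84, 0.001, 0.002]
contact_force: [1.1, 0.6, 0.6]
gripper_width: 0.3
grasp_force: 0.0
```

Run:
```python
from h import *
s=arm.read_state();print(np.round(s["position"],1),np.round(s["joints"],2),s["contact_force"])
handles("side")
plan([(*polar("blue",78,93.2,-50),165,a) for a in(200,273.2)])
```

```text
[ 455.9 -213.6  171.7] [-0.11  0.2  -0.32  0.   -1.05 -2.6 ] [1.10015871 0.61847913 0.63261268]
side red 102 503 -190 line deg 101.0 bearing 99.2
side blue 178 603 77 line deg 91.0 bearing 93.4
side yellow 486 571 360 line deg 76.1 bearing 
[0.723, 1.183, 0.061] [0.0004, 0.0059, -0.4742]
[0.723, 1.183, 0.061] [-0.0041, 0.0063, -0.8809]
```

Red bears 99.2°, so it is shut. On to blue, turning the wrist the other way to keep joint 6 in range.

Request:
arm_command(
  rows=[
    [[0.09,0.14,0.02],[0,0,-0.047]],
    [[0.18,0.29,0.02],[0,0,-0.094]],
    [[0.27,0.44,0.02],[0,0,-0.141]],
    [[0.36,0.59,0.02],[0,0,-0.188]],
    [[0.45,0.74,0.02],[0,0,-0.235]],
  ],
)

```text
clock: 8.0
position: [580.2, -33.5, 165.2]
ee_rot: [0.201, 0.98, 0.001, 0.002]
contact_force: [0.7, -0.9, -0.7]
gripper_width: -0.2
grasp_force: 0.0
```

Run:
```python
from h import *
plan([(*polar("blue",78,93.2,-50),165,273.2)])
```

```text
[-0.104, 0.505, 0.002] [-0.0006, 0.0012, -0.6467]
```

Request:
arm_command(
  rows=[
    [[-0.02,0.1,0],[0,0,-0.047]],
    [[-0.04,0.2,0],[0,0,-0.094]],
    [[-0.06,0.3,0],[0,0,-0.141]],
    [[-0.08,0.4,0],[0,0,-0.188]],
    [[-0.104,0.505,0],[0,0,-0.235]],
  ],
)

```text
clock: 8.5
position: [654.3, 71.1, 165.0]
ee_rot: [-0.166, 0.986, 0.0, 0.001]
contact_force: [-0.5, -0.5, -0.3]
gripper_width: -0.0
grasp_force: 0.0
```

Request:
arm_command(
  rows=[
    [[0,0,0],[0,0,-0.047]],
    [[0,0,0],[0,0,-0.094]],
    [[0,0,0],[0,0,-0.141]],
    [[0,0,0],[0,0,-0.188]],
    [[0,0,0],[0,0,-0.235]],
  ],
)

```text
clock: 9.0
position: [653.8, 70.2, 164.9]
ee_rot: [-0.51, 0.86, -0.0, 0.001]
contact_force: [-0.8, -0.8, 0.4]
gripper_width: -0.1
grasp_force: 0.0
```

Request:
arm_command(
  rows=[
    [[0,0,0],[0,0,-0.047]],
    [[0,0,0],[0,0,-0.094]],
    [[0,0,0],[0,0,-0.141]],
    [[0,0,0],[0,0,-0.177]],
    [[0,0,0],[0,0,-0.177]],
  ],
)

```text
clock: 9.5
position: [653.7, 70.1, 164.9]
ee_rot: [0.724, -0.689, 0.001, -0.001]
contact_force: [-0.0, -0.2, -0.4]
gripper_width: 0.2
grasp_force: 0.0
```

Run:
```python
from h import *
s=arm.read_state();print(np.round(s["joints"],2))
plan([(*polar("blue",78,93.2,-45),57,273.2)])
```

```text
[ 0.35  0.46  0.05  0.   -1.16 -0.3 ]
[-0.009, 0.02, 0.432] [-0.0007, 0.0002, -0.0019]
```

Request:
arm_command(
  rows=[
    [[-0.009,0.01,0.15],[0,0,0]],
    [[-0.009,0.01,0.3],[0,0,0]],
    [[-0.009,0.01,0.43],[0,0,0]],
    [[-0.009,0.01,0.43],[0,0,0]],
  ],
)

```text
clock: 9.9
position: [646.9, 71.2, 51.9]
ee_rot: [0.723, -0.691, -0.003, 0.004]
contact_force: [-0.4, -0.3, -0.7]
gripper_width: -0.0
grasp_force: 0.0
```

Run:
```python
from h import *
s=arm.read_state();print(np.round(s["position"],1),s["contact_force"])
handles("side")
plan([(*polar("blue",78,93.2+k,-20),57,273.2+k) for k in (0,8,16,24)])
```

```text
[646.9  71.2  51.9] [-0.42737481 -0.30556491 -0.73775935]
side red 103 503 -188 line deg 100.5 bearing 99.0
side blue 168 603 77 line deg 91.9 bearing 93.9
side yellow 485 571 360 line deg 76.0 bearing 
[-0.001, 0.102, -0.007] [0.0012, -0.0004, -0.0026]
[-0.009, 0.146, -0.007] [0.0012, -0.0004, -0.0471]
[-0.01, 0.191, -0.006] [0.0012, -0.0003, -0.0915]
[-0.006, 0.236, -0.006] [0.0013, -0.0002, -0.136]
```

Request:
arm_command(
  rows=[
    [[-0.001,0.06,0],[0,0,0]],
    [[-0.001,0.102,0],[0,0,0]],
    [[-0.009,0.146,0],[0,0,-0.047]],
    [[-0.01,0.191,0],[0,0,-0.091]],
    [[-0.006,0.236,0],[0,0,-0.136]],
  ],
)

```text
clock: 10.45
position: [594.5, 72.6, 59.8]
ee_rot: [0.855, -0.518, 0.003, -0.004]
contact_force: [2.8, 2.2, -1.8]
gripper_width: -0.1
grasp_force: 1.9
```

Run:
```python
from h import *
s=arm.read_state();print(np.round(s["position"],1),s["contact_force"])
handles("side")
plan([(*polar("blue",78,93.2+k,-20),57,273.2+k) for k in (24,32,40,48,56,64)])
```

```text
[594.5  72.6  59.8] [ 2.77852815  2.20062967 -1.84431389]
side red 101 503 -189 line deg 100.4 bearing 99.2
side blue 131 568 74 line deg 116.3 bearing 116.4
side yellow 486 571 360 line deg 76.0 bearing 
[0.002, 0.01, 0.011] [-0.0023, -0.0002, 0.0035]
[-0.006, 0.054, 0.011] [-0.0023, -0.0004, -0.041]
[-0.009, 0.099, 0.01] [-0.0022, -0.0005, -0.0854]
[-0.005, 0.143, 0.01] [-0.0022, -0.0007, -0.1299]
[0.005, 0.187, 0.01] [-0.0022, -0.0008, -0.1743]
[0.022, 0.229, 0.009] [-0.0021, -0.001, -0.2188]
```

Request:
arm_command(
  rows=[
    [[-0.006,0.054,0.005],[0,0,-0.041]],
    [[-0.009,0.099,0.005],[0,0,-0.085]],
    [[-0.005,0.143,0.005],[0,0,-0.13]],
    [[0.005,0.187,0.005],[0,0,-0.174]],
    [[0.022,0.229,0.005],[0,0,-0.218]],
  ],
)

```text
clock: 11.0
position: [546.6, 41.3, 59.0]
ee_rot: [0.98, -0.201, 0.004, -0.002]
contact_force: [3.2, 3.7, 2.6]
gripper_width: 0.2
grasp_force: 2.2
```

Run:
```python
from h import *
s=arm.read_state();print(np.round(s["position"],1),s["contact_force"])
plan([(*polar("blue",78,93.2+k,-20),57,273.2+k) for k in (64,70,76,82,88)])
```

```text
[546.6  41.3  59. ] [3.21999938 3.72492383 2.62163352]
[-0.007, 0.007, 0.008] [-0.0021, -0.0024, -0.0024]
[-0.014, 0.04, 0.008] [-0.0019, -0.0025, -0.0357]
[-0.017, 0.074, 0.007] [-0.0018, -0.0026, -0.069]
[-0.016, 0.108, 0.007] [-0.0017, -0.0027, -0.1024]
[-0.012, 0.141, 0.007] [-0.0015, -0.0028, -0.1357]
```

Request:
arm_command(
  rows=[
    [[-0.014,0.04,0.005],[0,0,-0.036]],
    [[-0.017,0.074,0.005],[0,0,-0.069]],
    [[-0.016,0.108,0.005],[0,0,-0.102]],
    [[-0.014,0.13,0.005],[0,0,-0.125]],
    [[-0.014,0.13,0.005],[0,0,-0.125]],
  ],
)

```text
clock: 11.5
position: [531.1, 15.1, 57.6]
ee_rot: [1.0, -0.009, 0.006, -0.003]
contact_force: [0.8, 14.0, 2.5]
gripper_width: -0.2
grasp_force: 6.9
```

Run:
```python
from h import *
handles("side")
plan([(*polar("blue",78,93.2+k,-20),57,273.2+88) for k in (88,90,93)])
```

```text
side red 105 503 -190 line deg 101.1 bearing 99.5
side blue 87 509 -3 line deg 1.5 bearing 176.7
side yellow 484 571 359 line deg 76.2 bearing 
[-0.004, 0.02, 0.002] [-0.0019, -0.0034, -0.0127]
[-0.006, 0.031, 0.002] [-0.0019, -0.0034, -0.0127]
[-0.009, 0.048, 0.002] [-0.0019, -0.0034, -0.0127]
```

Request:
arm_command(
  rows=[
    [[0,0.015,0],[0,0,0]],
    [[0,0.025,0],[0,0,0]],
    [[0,0.025,0],[0,0,0]],
  ],
)

```text
clock: 11.85
position: [531.3, 14.7, 57.6]
ee_rot: [1.0, -0.01, 0.006, -0.007]
contact_force: [-5.6, 37.5, 4.2]
gripper_width: -0.1
grasp_force: 18.7
```

Request:
arm_command(
  rows=[
    [[0,-0.08,0],[0,0,0]],
    [[0,-0.2,0],[0,0,0]],
    [[0,-0.2,-0.2],[0,0,0]],
    [[0,-0.2,-0.4],[0,0,0]],
    [[-0.2,-0.2,-0.5],[0,0,0]],
  ],
)

```text
clock: 12.35
position: [489.6, 57.5, 183.4]
ee_rot: [1.0, -0.01, 0.007, -0.001]
contact_force: [-0.0, 0.7, -0.5]
gripper_width: 0.2
grasp_force: 0.0
```

Request:
arm_command(
  rows=[
    [[-0.15,-0.15,0],[0,0,0]],
    [[-0.3,-0.3,0],[0,0,0]],
    [[-0.4,-0.4,0],[0,0,0]],
    [[-0.4,-0.5,0],[0,0,0]],
    [[-0.4,-0.5,0],[0,0,0]],
  ],
)

```text
clock: 12.85
position: [385.5, 185.1, 179.1]
ee_rot: [1.0, -0.008, 0.002, -0.002]
contact_force: [0.8, -0.1, -0.4]
gripper_width: -0.2
grasp_force: 0.0
```

Run:
```python
from h import *
handles("side");handles("top")
im,d=arm.get_image("top");cv2.imwrite("pics/top5.png",im)
```

```text
red 0
side blue 222 529 -2 line deg 0.5 bearing 175.6
side yellow 484 571 359 line deg 76.0 bearing 
top red 437 502 -198 line deg 100.4 bearing 100.7
top blue 401 528 -9 line deg 0.6 bearing 180.2
top yellow 442 570 352 line deg 75.7 bearing
```

View pics/top5.png

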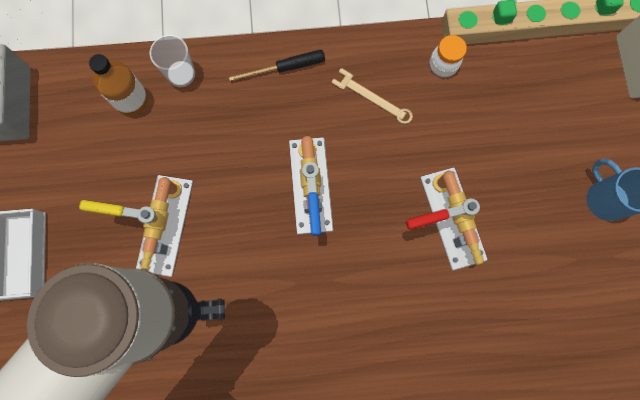

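Top view: the red handle lies across its pipe (sleeve (428,219)), blue is in line above its nozzle (315,212), and yellow is unmoved (101,208). I'll compare blue's line with the first image using the same fit, and hand in if it turned a full 90°.

Run:
```python
from h import *
im=cv2.imread("pics/top0.png");d=np.load("top.npy");vv,uu=np.mgrid[:400,:640]
P=world("top",np.c_[uu.ravel(),vv.ravel()],d.ravel());h,s,_=cv2.split(cv2.cvtColor(im,cv2.COLOR_BGR2HSV))
a={}
for n,m in(("red",(h<6)|(h>174)),("blue",(h>100)&(h<125))):
    k=(m&(s>140)).ravel()&(P[:,2]>105)&(P[:,2]<130)
    l=cv2.fitLine(P[k][:,:2].astype(np.float32),cv2.DIST_HUBER,0,.01,.01).ravel();a[n]=np.degrees(np.arctan2(l[1],l[0]))%180
print(a, "turned",{"red":100.4-a["red"],"blue":a["blue"]-.6})
if abs(a["blue"]-.6-90)<2 and abs(100.4-a["red"]-90)<2: print(arm.job_done())
```

```text
{'red': np.float32(10.4228525), 'blue': np.float32(91.725334)} turned {'red': np.float32(89.97715), 'blue': np.float32(91.125336)}
the job is handed in; nothing more can be done
None
```

The changeover is done and handed in: the red valve was shut to its stop first, then the blue one opened to its stop, and the yellow one stayed shut, with the arm clear of everything at the end.

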